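Open the sprung lid of a switch box and switch it on

TASK

With closed or open fingertips only, gripping nothing, press down the release tab on the front of the switch box so that its sprung lid pops up, then push the lid right over backwards until it rests fully open. Then press down the raised near end of the rocker switch inside to switch it on. Do not force anything, leave the spool, the wooden block and the tin where they stand, and take the hand away.

Things in the scene. Friction and masses are not known exactly. Their poses are not given: they have to be found in the camera images.
- switch_box: Fixed grey box, 140 mm deep (x), 120 mm wide (y), lid top 60 mm above the bench, rims 51.5 mm, walls 5 mm. Origin: centre of underside; x points from the front (release tab, robot side) to the back (hinge), z up. Inside: a deck 30 mm above the bench, a rocker switch, and a 9 mm steel pin 48 mm behind the centre that springs up to 80 mm under the lid. Screw ears reach 79 mm to each side, 7 mm high.
- tab_press (a point): Where to press: top of the release tab's black thumb plate, 45 mm above the bench, 105 mm in front of the box's centre; moves with it. The plate is 40 mm wide (y) and reaches from 79 to 121 mm in front of the centre. Behind it the tab's upright arm and hook, up to 66 mm above the bench, hold the lid's edge; the arm's face, 77 mm in front of the centre, tips forward up to 8 mm as the tab is pressed.
- release_tab (a joint): Release tab angle, rad: 0 at rest, 0.26 pressed fully down; the hook lets go of the lid between 0.12 and 0.2. Pressed straight down at tab_press it sinks about 9 mm in all and takes about 1.5 N at first and 3.5 N at the bottom; it springs back when left.
- box_lid (a joint): Lid angle, rad: 0 shut and latched (reads up to 0.01), 2.2 fully open, leaning back past upright against its stop. When the tab is pressed it rises by itself within about a second to about 1.0 and waits. Pushed farther by its free edge (under 2 N) it drops back there if let go too early, may stand still near upright (1.57), and falls fully open by itself once past about 1.85.
- lid_edge (a point): Middle of the lid's free front edge (lid 120 mm wide, 8 mm thick), 140 mm from the hinge line. Moves with the lid: 56 mm above the bench when shut, about 175 mm when popped up, at most 196 mm when upright.
- lid_hinge (a point): Middle of the lid's hinge line (parallel to the box's y), 70 mm behind the box's centre, 56 mm above the bench. Does not move.
- rocker_press (a point): Where to press the rocker: top of its raised near end, 15 mm in front of its pivot (about 27 mm in front of the box's centre and 47 mm above the bench while off). The rocker is black, 40 mm long along the box's x and 26 mm wide, in a white frame 54 x 38 mm whose top is 36 mm above the bench. Moves with the rocker.
- rocker (a joint): Rocker angle, rad: near 0 is off (near end raised), 0.4 fully on (near end down, about 6 mm lower). Takes about 3 N at rocker_press and stays where it is left.
- thread_spool: Loose thread spool, 45 mm diameter, 59 mm high, standing beside the box on its +y side; leave it. Origin: centre of its underside.
- press_block: Loose wooden block, about 60 x 120 x 42 mm, beside the box on its -y side; leave it. Origin: centre of its underside.
- dye_tin: Loose small tin, 77 mm diameter, 77 mm high, farther to the robot's right; leave it. Origin: centre of its underside.
Mind the look-alikes: they are no part of the job. Of the things that look like the switch_box, the middle-sized one is meant.

How it is judged:
By the outcome, as a careful person would: the job done as asked, in the order asked, and still so for the second after the job is handed in, with the robot touching nothing.
It also fails if it takes over 51 s, if anything falls off the work surface, if the arm or the gripper's body presses on something with over 40 N, if the wrist force passes 120 N, or if a joint passes its speed limit or range.

ROBOT

A 6-joint arm with a two-finger parallel gripper is mounted at the origin on the work surface; the furniture and walls round the work are solid. World frame = base frame: x ahead of the robot, y to its left, z up, the work surface at z = 0. Lengths are in m, angles in rad, forces in N, time in s.
With the tool pointing down it reaches from about 0.325 to 0.925 m from the base axis. Payload 3.1 kg.
Tool frame: the origin (TCP) lies at the very end of the fingers, on their centre line; the grasp point (between the pads) lies 19 mm behind it; z points along the fingers, y is the line along which they close (so a half turn about z gives the same grasp; the last joint's range is limited). The gripper opens to 85 mm and grips with 20 to 120 N. Pads are 22 mm wide; open, the fingers measure 114 mm over their backs; the gripper's body (76 mm by 85 mm) begins 54 mm behind the grasp point. The pads swing forward as they close: fully open they stand 13 mm farther back than shut.
Start: joints at [1.152, 0.217, 1.613, -0, 1.311, -0.112], TCP at [0.189, 0.596, 0.231] pointing down, gripper open.
Joint ranges: [-2.75, 2.75], [-0.78, 2.1], [0.31, 2.55], [-1.13, 4.27], [0.13, 2.63], [-2.58, 2.58]. Speed limits (rad/s): [2.79, 2.79, 3.14, 3.14, 3.14, 3.14].

INTERFACE

Orientations are given as a 3x3 rotation matrix whose columns are the frame's x, y, z axes.
In Python, from workcell import robot gives the robot as it stands.
- The arm moves only by the tool apply_moves, never from a script. Its argument "rows" is a list of rows, each a list of 3 entries, a list of its own where there are three numbers: the shift along the tool's x, y, z in mm, then the turn about the tool's z in degrees, then the gripper's target within -1 to 1 (shut at 1, half-way at 0, fully open at -1). A call has 1 to 12 rows; each row is the pose to reach, as a shift and turn from the pose commanded when the call began, along the tool's axes at that moment; what a row does not reach only later rows make up. A row lasts 1/10 s, in which the tool goes at most 50 mm and 8.59 degrees, less where a joint would pass 70% of its speed; a pose out of reach is approached as far as the arm can. A call with a gripper value outside its range is refused whole. The fingers move at their own pace and stop on an object; the grip force is fixed at half the most. Time passes only in rows, so rows that repeat a pose let the fingers close. It gives the time, the measured TCP pose, the force, the opening and the grip force at its end, in the units of the state.
- robot.get_state(): the state, without advancing time (a new reading comes with each control period).
- robot.get_image(name): name is "scene" or "top" or "wrist"; returns (picture, depth): 384x512x3 uint8, red, green, blue; 384x512 float32, m along the optical axis (not along the pixel's ray), 0 where there is no reading.
- robot.camera_params(name): a dict with "fx", "fy", "cx", "cy" (pixels), "k1" (the pictures are not rectified: a ray, as slopes to the right and down, at radius r is drawn at 1 + k1 r^2 times it, then the intrinsics apply), "R" (3x3) and "t" (3): a world point X has camera coordinates R X + t. Camera axes: x right, y down, z forward; pixel columns grow to the right and rows downward; lengths in m; the calibration is good to about 2 mm. A picture is of the moment at which its call begins: read the wrist's pose just before it. camera_params takes no time and is no camera call; for the wrist camera it gives the pose at the moment of the call.
- robot.close_job(): hands the job in; it is judged then, once.
Trained networks look in the newest picture that a camera, given by its name, has taken for a name from the list of things; names that differ only in an ending like _2 or _b are one class to them, and where a whole thing is asked for, a point or a joint stands for the part that bears it (a point fixed in the world has none). Each returns a list of dicts, best first, with "p" (0 to 1); they miss things now and then, are a little off and sometimes report something else, mostly with a low value. They report only what shows in the picture. A call takes as long as a camera call. They do not tell look-alikes from the thing itself.
- robot.find_in(camera, query): "point" ([x, y, z] in m, in world coordinates, good to about 4 mm: the middle of the surface that is visible of it).
- robot.cut_out(camera, query): "mask" (384x512 bool, what is visible of it).
- robot.landmark_of(camera, query): "point" ([x, y, z] in m, in world coordinates, good to about 4 mm: a listed point, or the origin of a listed thing).
The state is a dict: "time_s": time; "qpos": joint angles; "dq": joint speeds; "joint_torque": joint torques, N m; "position": TCP position; "orientation": TCP orientation; "ft_force": force on the tool from outside, world axes, zero at the start; "moment": the same for the moment, N m; "finger_gap": opening from 0.0 (shut) to 1.0 (fully open); "finger_force": force on a finger pad.
Only numpy, scipy, OpenCV 4.12 (cv2) and the standard library are available. Lean on these libraries where they do the work, as an engineer would, in place of code of your own. Each camera call takes 0.05 s, during which the arm holds its last target. There are 200 camera calls.

## Working session

There is one attempt and no reset: what is moved stays moved. The work goes in short steps, Python scripts to look and compute and a tool call to move; the robot and the scene stay as the last step left them, time stands still between calls to the robot, and variables do not carry over. Pictures are saved under pics/ and viewed, at most 10 in all, crops included, and the job is handed in when it is done.

Besides the shell and the picture viewer there is one more tool, called after "Emit:" by a JSON object that holds its "name" and its "arguments", one argument or row to a line. apply_moves: Moves the arm, as the interface text tells. Its arguments: {"type":"object","properties":{"rows":{"type":"array","items":{"type":"array"}}},"required":["rows"]}

```bash
mkdir -p pics
cat > h.py <<'E'
from workcell import robot
import numpy as np, cv2
def save(cam,name):
    p,d=robot.get_image(cam); cv2.imwrite('pics/'+name,p[:,:,::-1]); return p,d
def pts(cam,d):
    c=robot.camera_params(cam); v,u=np.mgrid[0:384,0:512].astype(float)
    K=np.array([[c['fx'],0,c['cx']],[0,c['fy'],c['cy']],[0,0,1]])
    xy=np.stack([u.ravel(),v.ravel()],1)[:,None]
    s=cv2.undistortPoints(xy,K,np.array([c['k1'],0,0,0,0.]))[:,0].reshape(384,512,2)
    P=np.dstack([s*d[...,None],d]); return (P-np.array(c['t']))@np.array(c['R'])
E
python3 - <<'E'
from h import *
p1,d1=save('top','t1.png')
q=lambda cam,n:print(cam,n,[(np.round(r['point'],3).tolist(),round(r['p'],2)) for r in robot.landmark_of(cam,n)])
for n in ['switch_box','tab_press','lid_hinge','lid_edge','thread_spool','press_block','dye_tin']: q('top',n)
np.save('top.npy',pts('top',d1))
p2,d2=save('scene','s1.png')
for n in ['switch_box','tab_press','lid_hinge','lid_edge']: q('scene',n)
cv2.imwrite('pics/c1.png',np.hstack([p1,p2])[:,:,::-1][:, :])
im=cv2.resize(np.vstack([p1,p2]),(400*1,600)) 
s=robot.get_state();print(s['time_s'],s['position'],s['orientation'],s['ft_force'])
E
```

```text
top switch_box [([0.533, 0.042, -0.002], 0.83), ([0.36, 0.2, -0.001], 0.82), ([0.795, -0.295, -0.003], 0.73)]
top tab_press [([0.435, 0.08, 0.046], 0.73), ([0.293, 0.241, 0.035], 0.7)]
top lid_hinge [([0.405, 0.174, 0.043], 0.9), ([0.602, 0.03, 0.056], 0.56), ([0.889, -0.307, 0.079], 0.56)]
top lid_edge [([0.311, 0.23, 0.045], 0.97), ([0.706, -0.288, 0.075], 0.79), ([0.434, 0.077, 0.047], 0.61), ([0.465, 0.068, 0.058], 0.6)]
top thread_spool [([0.541, 0.186, 0.002], 0.53)]
top press_block [([0.474, -0.096, 0.001], 0.77)]
top dye_tin [([0.52, -0.376, -0.002], 0.56), ([0.534, 0.045, 0.0], 0.4)]
scene switch_box [([0.533, 0.047, 0.003], 0.96), ([0.796, -0.299, -0.001], 0.74), ([0.36, 0.201, -0.002], 0.59)]
scene tab_press [([0.663, -0.279, 0.058], 0.77), ([0.437, 0.078, 0.043], 0.45), ([0.295, 0.241, 0.03], 0.44)]
scene lid_hinge [([0.6, 0.028, 0.053], 0.92), ([0.891, -0.306, 0.08], 0.73), ([0.408, 0.174, 0.042], 0.72)]
scene lid_edge [([0.312, 0.228, 0.042], 0.76), ([0.707, -0.283, 0.074], 0.62)]
0.65 [0.1887437  0.59583737 0.23133682] [[-9.53309525e-01  3.01994948e-01  3.34439587e-05]
 [ 3.01994949e-01  9.53309525e-01  3.16530447e-05]
 [-2.23233847e-05  4.02750556e-05 -9.99999999e-01]] [-0.47282773  0.53244804  0.83741961]
```

View pics/t1.png

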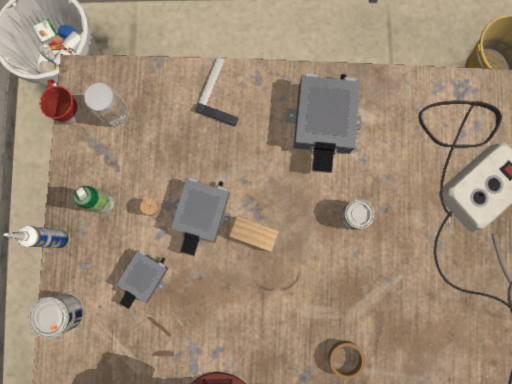

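View pics/s1.png

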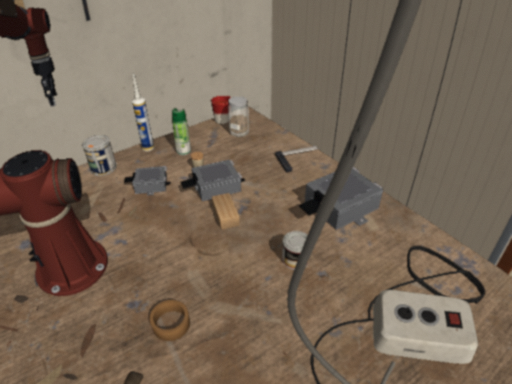

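The middle-sized box is the one at about pixel (201,210) in the top view, between the spool (149,206) and the block (254,233). The small box is at (143,276) and the large one at (328,115). Next I'll fit the lid rectangle.

```bash
cat >> h.py <<'E'
def setbox(c,yaw): np.save('box.npy',[c[0],c[1],yaw])
def b2w(x,y):
    c0,c1,a=np.load('box.npy'); return np.array([c0+x*np.cos(a)-y*np.sin(a), c1+x*np.sin(a)+y*np.cos(a)])
def go(x,y,z):
    s=robot.get_state(); R=np.array(s['orientation']); w=np.append(b2w(x,y),z)
    a=np.load('box.npy')[2]+np.pi; t=np.arctan2(R[1,0],R[0,0]); dt=(a-t+np.pi)%(2*np.pi)-np.pi
    return np.round((R.T@(w-s['position']))*1000,1).tolist(), round(-np.degrees(dt),1)
def st():
    s=robot.get_state(); c0,c1,a=np.load('box.npy'); d=np.array(s['position'])[:2]-[c0,c1]
    print(round(s['time_s'],2),'box',np.round(1000*np.array([d[0]*np.cos(a)+d[1]*np.sin(a),-d[0]*np.sin(a)+d[1]*np.cos(a),s['position'][2]]),1),'F',np.round(s['ft_force'],2),'gap',round(s['finger_gap'],2))
E
python3 - <<'E'
from h import *
P=np.load('top.npy')
m=(np.hypot(P[...,0]-.533,P[...,1]-.044)<.1)&(P[...,2]>.052)&(P[...,2]<.068)
n,l,s,c=cv2.connectedComponentsWithStats(m.astype(np.uint8)); k=1+np.argmax(s[1:,4]); q=P[l==k]
r=cv2.minAreaRect((q[:,:2]*1000).astype(np.float32)); print(s[k],r,np.median(q[:,2]))
m2=(np.hypot(P[...,0]-.435,P[...,1]-.078)<.03)&(P[...,2]>.038)&(P[...,2]<.05); t=P[m2]; print('plate',len(t),t.mean(0),t[:,2].min(),np.median(t[:,2]))
(cx,cy),(w,h),an=r
a=np.radians(an); a=min([a+i*np.pi/2 for i in range(-4,4)],key=lambda v:abs(v+0.28)); setbox((.533,.0445),a)
print(a,b2w(-.105,0),go(-.107,0,.12))
E
```

```text
[ 170  178   58   64 2442] ((534.0504760742188, 45.637123107910156), (121.27381134033203, 154.94363403320312), 73.6513900756836) 0.06134297398201818
plate 229 [0.43861115 0.073789   0.04525628] 0.038983593374154066 0.045298879974771215
-0.28533707130354213 [0.43224548 0.0740555 ] ([-387.7, -423.9, 111.3], np.float64(-1.2))
```

Emit:
{"name": "apply_moves", "arguments": {
  "rows": [
    [[-15,-16,0],-1.2,1],
    [[-45,-50,0],-1.2,1],
    [[-80,-87,0],-1.2,1],
    [[-115,-125,0],-1.2,1],
    [[-150,-163,0],-1.2,1],
    [[-185,-201,0],-1.2,1],
    [[-220,-240,0],-1.2,1],
    [[-255,-278,0],-1.2,1],
    [[-290,-316,0],-1.2,1],
    [[-325,-354,0],-1.2,1],
    [[-360,-392,0],-1.2,1],
    [[-380,-415,0],-1.2,1]
  ]
}}

```text
time_s: 1.85
position: [0.4265, 0.0833, 0.2319]
orientation: [[-0.959, 0.283, 0.002], [0.283, 0.959, 0.0], [-0.002, 0.001, -1.0]]
ft_force: [0.3, 1.4, -0.2]
finger_gap: 0.006
finger_force: 0.0
```

```bash
python3 -c "
from h import *
setbox((.5333,.0455),-.2853); st(); print(go(-.107,0,.065))"
```

```text
1.85 box [-113.1    6.2  231.9] F [ 0.32  1.36 -0.25] gap 0.01
([-5.9, -6.2, 166.9], np.float64(-0.1))
```

Emit:
{"name": "apply_moves", "arguments": {
  "rows": [
    [[-2,-2,10],0,1],
    [[-6,-6,40],0,1],
    [[-6,-6,75],0,1],
    [[-6,-6,110],0,1],
    [[-6,-6,140],0,1],
    [[-6,-6,160],0,1],
    [[-6,-6,167],0,1],
    [[-6,-6,167],0,1],
    [[-6,-6,167],0,1]
  ]
}}

```text
time_s: 2.75
position: [0.4306, 0.0784, 0.0653]
orientation: [[-0.96, 0.282, 0.002], [0.282, 0.96, 0.0], [-0.002, 0.001, -1.0]]
ft_force: [0.1, -0.0, -0.8]
finger_gap: -0.002
finger_force: 0.0
```

```bash
python3 -c "
from h import *
st(); print(go(-.107,0,.046)); p,d=save('wrist','w1.png')
for n in ['tab_press','lid_edge']: print([(r['point'],r['p']) for r in robot.landmark_of('wrist',n)])
print(b2w(-.105,0))"
```

```text
2.75 box [-107.8    2.6   65.3] F [ 0.05 -0.03 -0.77] gap -0.0
([-0.7, -2.7, 19.3], np.float64(-0.0))
[([0.4344, 0.0792, 0.0436], 0.88)]
[]
[0.43254439 0.07505176]
```

View pics/w1.png

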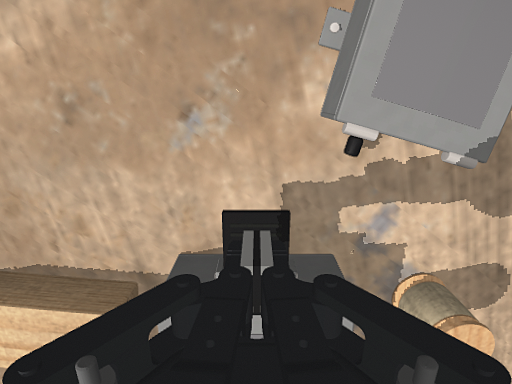

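The closed fingertips (column 258) are centred on the thumb plate (columns 223–290). Pressing.

Emit:
{"name": "apply_moves", "arguments": {
  "rows": [
    [[-1,0,8],0,1],
    [[-1,0,15],0,1],
    [[-1,0,18],0,1],
    [[-1,0,20],0,1],
    [[-1,0,22],0,1],
    [[-1,0,24],0,1],
    [[-1,0,25],0,1],
    [[-1,0,26],0,1],
    [[-1,0,27],0,1],
    [[-1,0,27],0,1]
  ]
}}

```text
time_s: 3.9
position: [0.4299, 0.0778, 0.037]
orientation: [[-0.959, 0.282, -0.002], [0.282, 0.959, 0.0], [0.002, -0.0, -1.0]]
ft_force: [-5.1, 1.0, 3.7]
finger_gap: -0.001
finger_force: 2.5
```

```bash
python3 -c "
from h import *
st(); p,d=robot.get_image('top'); P=pts('top',d)
m=(np.hypot(P[...,0]-.56,P[...,1]-.04)<.09); print(np.percentile(P[m][:,2],[10,50,75,90,98]))"
```

```text
3.9 box [-108.3    1.9   37. ] F [-5.09  0.99  3.72] gap -0.0
[5.25022535e-05 7.90361434e-02 1.07666620e-01 1.23597202e-01
 1.31332043e-01]
```

The lid is popping up. I'll back off forwards and upwards.

Emit:
{"name": "apply_moves", "arguments": {
  "rows": [
    [[5,0,-1],0,1],
    [[12,0,-6],0,1],
    [[18,0,-20],0,1],
    [[18,0,-45],0,1],
    [[18,0,-75],0,1],
    [[18,0,-105],0,1],
    [[18,0,-120],0,1],
    [[18,0,-123],0,1],
    [[18,0,-123],0,1]
  ]
}}

```text
time_s: 4.85
position: [0.4137, 0.0828, 0.1608]
orientation: [[-0.959, 0.282, 0.002], [0.282, 0.959, -0.0], [-0.002, 0.001, -1.0]]
ft_force: [-0.0, -0.2, -1.2]
finger_gap: -0.004
finger_force: 0.0
```

```bash
python3 -c "
from h import *
st(); p,d=save('scene','s2.png'); P=pts('scene',d)
print([(r['point'],r['p']) for r in robot.landmark_of('scene','lid_edge')],b2w(-.006,0))
p,d=save('top','t2.png')
print([(r['point'],r['p']) for r in robot.landmark_of('top','lid_edge')])
cv2.imwrite('pics/t2c.png',cv2.resize(p[140:280,100:310,::-1],None,fx=3,fy=3)); print(go(-.03,0.002,.160))"
```

```text
4.85 box [-125.2    2.2  160.8] F [-0.01 -0.2  -1.24] gap -0.0
[([0.5359, 0.0452, 0.1753], 0.81), ([0.3128, 0.2291, 0.0467], 0.65)] [0.52754254 0.04718867]
[([0.7077, -0.2894, 0.0774], 0.94), ([0.3098, 0.2309, 0.0453], 0.64), ([0.5271, 0.0473, 0.1758], 0.56)]
([-96.6, 0.4, -1.4], np.float64(-0.0))
```

View pics/s2.png

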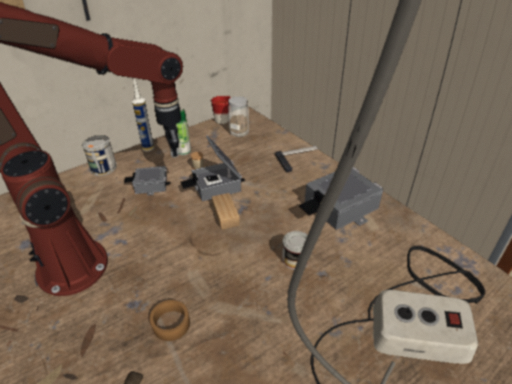

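The lid has popped up: its edge measures (0.527, 0.047, 0.175), as expected at 1.0 rad. Now pushing it over backwards.

Emit:
{"name": "apply_moves", "arguments": {
  "rows": [
    [[-15,0,0],0,1],
    [[-40,0,0],0,1],
    [[-70,0,0],0,1],
    [[-90,0,0],0,1],
    [[-100,0,0],0,1],
    [[-108,0,0],0,1],
    [[-116,0,0],0,1],
    [[-124,0,0],0,1],
    [[-132,0,0],0,1],
    [[-140,0,0],0,1],
    [[-148,0,0],0,1],
    [[-156,0,0],0,1]
  ]
}}

```text
time_s: 6.25
position: [0.5638, 0.0386, 0.1604]
orientation: [[-0.959, 0.282, 0.0], [0.282, 0.959, -0.0], [-0.0, 0.0, -1.0]]
ft_force: [-0.4, -0.4, 0.8]
finger_gap: 0.0
finger_force: 0.1
```

Emit:
{"name": "apply_moves", "arguments": {
  "rows": [
    [[-8,0,0],0,1],
    [[-16,0,0],0,1],
    [[-24,0,0],0,1],
    [[-32,0,0],0,1],
    [[-39,0,0],0,1],
    [[-46,0,0],0,1],
    [[-53,0,0],0,1],
    [[-60,0,0],0,1],
    [[-66,0,0],0,1],
    [[-70,0,0],0,1],
    [[-70,0,0],0,1],
    [[-70,0,0],0,1]
  ]
}}

```text
time_s: 7.45
position: [0.6301, 0.0191, 0.1602]
orientation: [[-0.959, 0.282, -0.0], [0.282, 0.959, 0.0], [0.0, -0.0, -1.0]]
ft_force: [0.2, -0.2, 0.6]
finger_gap: 0.001
finger_force: 0.0
```

```bash
python3 -c "
from h import *
st()
for c in ['scene','top']:
  p,d=save(c,c+'3.png'); print([(np.round(r['point'],3),r['p']) for r in robot.landmark_of(c,'lid_edge')])
print(b2w(.152,0))"
```

```text
7.45 box [100.3   1.9 160.2] F [ 0.23 -0.2   0.61] gap 0.0
[(array([ 0.708, -0.286,  0.074]), 0.88), (array([0.314, 0.23 , 0.043]), 0.86), (array([0.682, 0.005, 0.17 ]), 0.83)]
[(array([ 0.705, -0.286,  0.078]), 0.93), (array([0.682, 0.004, 0.17 ]), 0.64), (array([0.309, 0.228, 0.044]), 0.49), (array([ 0.532,  0.044, -0.002]), 0.27)]
[0.67915574 0.00272031]
```

```bash
python3 -c "
from h import *
p,d=save('wrist','w3.png')
for c in ['wrist','top']: print([(np.round(r['point'],3),r['p']) for r in robot.landmark_of(c,'rocker_press')])
print(b2w(-.027,0)); print(go(-.029,.002,.16))"
```

```text
[(array([0.511, 0.055, 0.044]), 0.78)]
[]
[0.50739141 0.05309902]
([129.3, -0.0, 0.4], np.float64(-0.0))
```

View pics/w3.png

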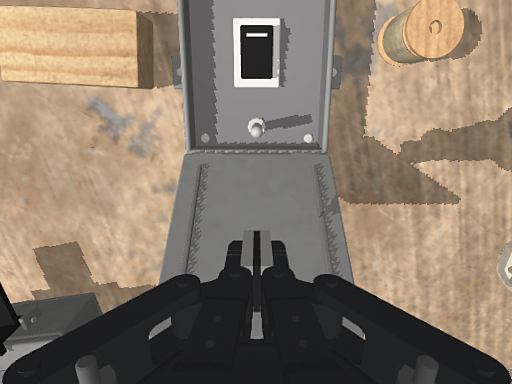

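The lid is fully open, lying back below the rocker in the picture. The rocker (columns 240–273, rows 24–80) lines up with the fingers at column 258.

Emit:
{"name": "apply_moves", "arguments": {
  "rows": [
    [[10,0,0],0,1],
    [[40,0,0],0,1],
    [[75,0,0],0,1],
    [[105,0,0],0,1],
    [[123,0,0],0,1],
    [[129,0,10],0,1],
    [[129,0,35],0,1],
    [[129,0,60],0,1],
    [[129,0,85],0,1],
    [[129,0,100],0,1],
    [[129,0,105],0,1],
    [[129,0,105],0,1]
  ]
}}

```text
time_s: 9.0
position: [0.5058, 0.0554, 0.0542]
orientation: [[-0.959, 0.282, -0.002], [0.282, 0.959, -0.0], [0.002, -0.001, -1.0]]
ft_force: [-0.2, -0.3, 0.5]
finger_gap: 0.002
finger_force: 0.0
```

Emit:
{"name": "apply_moves", "arguments": {
  "rows": [
    [[0,0,3],0,1],
    [[0,0,5],0,1],
    [[0,0,7],0,1],
    [[0,0,9],0,1],
    [[0,0,10],0,1],
    [[0,0,11],0,1],
    [[0,0,11],0,1]
  ]
}}

```text
time_s: 9.7
position: [0.5063, 0.0556, 0.0443]
orientation: [[-0.959, 0.282, -0.0], [0.282, 0.959, 0.0], [0.0, 0.0, -1.0]]
ft_force: [-1.0, 1.6, 2.2]
finger_gap: -0.002
finger_force: 1.0
```

```bash
python3 -c "
from h import *
st()"
```

```text
9.7 box [-28.8   2.1  44.3] F [-0.97  1.57  2.19] gap -0.0
```

Emit:
{"name": "apply_moves", "arguments": {
  "rows": [
    [[0,0,1],0,1],
    [[0,0,2],0,1],
    [[0,0,2.5],0,1],
    [[0,0,3],0,1],
    [[0,0,3],0,1]
  ]
}}

```text
time_s: 10.2
position: [0.5059, 0.0557, 0.0416]
orientation: [[-0.959, 0.282, -0.002], [0.282, 0.959, 0.0], [0.002, -0.0, -1.0]]
ft_force: [-4.1, 1.9, 8.3]
finger_gap: -0.002
finger_force: 4.1
```

Emit:
{"name": "apply_moves", "arguments": {
  "rows": [
    [[0,0,0.5],0,1],
    [[0,0,1],0,1],
    [[0,0,1],0,1]
  ]
}}

```text
time_s: 10.5
position: [0.5059, 0.0557, 0.0414]
orientation: [[-0.959, 0.282, -0.002], [0.282, 0.959, 0.0], [0.002, -0.0, -1.0]]
ft_force: [-6.7, 1.7, 12.2]
finger_gap: 0.003
finger_force: 7.1
```

The rocker is against its stop. I'll lift straight up, then move back and check it.

Emit:
{"name": "apply_moves", "arguments": {
  "rows": [
    [[0,0,-3],0,1],
    [[0,0,-15],0,1],
    [[0,0,-40],0,1],
    [[0,0,-75],0,1],
    [[0,0,-110],0,1],
    [[-25,0,-140],0,1],
    [[-60,0,-155],0,1],
    [[-90,0,-160],0,1],
    [[-108,0,-160],0,1],
    [[-110,0,-160],0,1],
    [[-110,0,-160],0,1]
  ]
}}

```text
time_s: 11.6
position: [0.6118, 0.0242, 0.2]
orientation: [[-0.959, 0.282, -0.001], [0.282, 0.959, -0.0], [0.001, -0.0, -1.0]]
ft_force: [0.2, -0.2, 0.2]
finger_gap: -0.003
finger_force: 0.0
```

```bash
python3 -c "
from h import *
st(); p,d=save('wrist','w4.png'); P=pts('wrist',d); c,s,a=np.load('box.npy')
Q=P[...,:2]-[c,s]; bx=Q[...,0]*np.cos(a)+Q[...,1]*np.sin(a); by=-Q[...,0]*np.sin(a)+Q[...,1]*np.cos(a)
for x in range(-44,20,4):
  m=(abs(bx*1000-x)<2)&(abs(by-.002)<.008); print(x,m.sum(),np.round(1000*np.median(P[m][:,2]),1))
p,d=save('top','t4.png')
for n in ['lid_edge','thread_spool','press_block','dye_tin']:print(n,[(np.round(r['point'],3),r['p']) for r in robot.landmark_of('top',n)])"
```

```text
11.6 box [ 81.4   1.7 200. ] F [ 0.25 -0.24  0.17] gap -0.0
-44 70 30.7
-40 81 30.9
-36 54 36.4
-32 67 36.7
-28 85 41.0
-24 68 42.2
-20 85 42.8
-16 68 43.6
-12 80 44.5
-8 73 45.3
-4 67 46.0
0 85 46.9
4 68 47.5
8 847 343.3
12 85 36.7
16 66 35.5
lid_edge [(array([ 0.706, -0.286,  0.079]), 0.79), (array([ 0.521, -0.372,  0.   ]), 0.73), (array([0.678, 0.006, 0.17 ]), 0.64), (array([0.312, 0.233, 0.044]), 0.56)]
thread_spool []
press_block [(array([ 0.472, -0.094,  0.001]), 0.92)]
dye_tin [(array([ 0.521, -0.371, -0.003]), 0.59)]
```

View pics/w4.png

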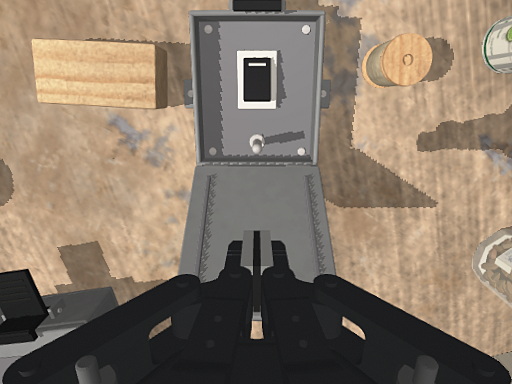

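The rocker now slopes down to 41 mm at its near end, about 0.2 rad, the mirror of its off slope, so it is fully on. The lid is open, and the spool (398,60) and block (98,75) still stand. Taking the hand away.

Emit:
{"name": "apply_moves", "arguments": {
  "rows": [
    [[0,0,-15],0,1],
    [[0,0,-45],0,1],
    [[0,0,-80],0,1],
    [[10,0,-110],0,1],
    [[30,0,-130],0,1],
    [[50,0,-140],0,1],
    [[60,0,-140],0,1],
    [[60,0,-140],0,1],
    [[60,0,-140],0,1],
    [[60,0,-140],0,1]
  ]
}}

```text
time_s: 12.9
position: [0.5545, 0.0411, 0.339]
orientation: [[-0.959, 0.282, -0.002], [0.282, 0.959, -0.0], [0.002, -0.001, -1.0]]
ft_force: [-0.9, -1.2, -0.8]
finger_gap: 0.003
finger_force: 0.0
```

```bash
python3 -c "
from h import *
st(); print(robot.close_job())"
```

```text
12.9 box [ 21.6   1.8 339. ] F [-0.88 -1.2  -0.77] gap 0.0
the job is handed in; nothing more can be done
None
```

The job is handed in at 12.9 s: the tab was pressed, the lid rests fully open, the rocker is switched on and the hand is clear; the spool, block and tin were left alone.

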